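# Load the die tray for the next job

## Task

Load the die tray for the next job: the thick wide-bore ring goes over the thick post, the smaller narrow-bore ring over the thin post, the stepped plug into the round dish and the cone punch into the square frame, each sitting flat and upright on its seat. Leave the thin spacer ring and the plain round blank where they lie; they are not part of the set.

Things in the scene. Friction and masses are not known exactly. Their poses are not given: they have to be found in the camera images.
- wide_ring: Thick light-grey steel die ring, lying flat: 68 mm outside diameter, 22 mm high, bore about 38 mm, about 0.4 kg. Grasp across the outside. Origin: centre of its underside; z up.
- narrow_ring: Smaller dark-grey steel die ring, lying flat: 60 mm outside diameter, 16 mm high, bore about 21 mm, about 0.3 kg. Grasp across the outside. Origin: centre of its underside; z up.
- stepped_plug: Grey steel stepped plug standing upright: foot 55 mm diameter and 21 mm high, above it a spigot of 35 mm diameter up to 48 mm. About 0.4 kg. Grasp the spigot. Origin: centre of its underside; z up.
- cone_punch: Copper cone punch standing upright: foot 49 mm diameter up to 18 mm, narrowing to about 40 mm, then a round stem of 20 mm diameter from 42 mm to 56 mm height. About 0.22 kg. Grasp the stem. Origin: centre of its underside; z up.
- thin_spacer: Look-alike that does not belong: thin bright steel spacer ring lying flat on the bench, 68 mm outside, 52 mm bore, 10 mm high. Stays where it is. Origin: centre of its underside; z up.
- plain_blank: Look-alike that does not belong: plain solid steel round blank without a step, 55 mm diameter, 30 mm high, standing on the bench. Stays where it is. Origin: centre of its underside; z up.
- seat_thick_post: Seat for the wide-bore ring: flat round grey base 96 mm across, 6 mm thick, with a steel post of 22 mm diameter at its centre, 14 mm high above the base. One of four seats, 2 by 2 at 120 mm pitch in any order in a fixed wooden tray 264 mm square, rim 16 mm high. Origin: centre of its underside, 8 mm above the bench; z up, x and y along the tray's sides.
- seat_thin_post: Seat for the narrow-bore ring: flat round grey base 96 mm across, 6 mm thick, with a steel pin of 6 mm diameter at its centre, 12 mm high above the base. One of four seats, 2 by 2 at 120 mm pitch in any order in a fixed wooden tray 264 mm square, rim 16 mm high. Origin: centre of its underside, 8 mm above the bench; z up, x and y along the tray's sides.
- seat_round_dish: Seat for the stepped plug: round grey base 96 mm across, 6 mm thick, with a raised round aluminium lip, 72 mm inside and 80 mm outside diameter, 6 mm high; the part stands inside. One of four seats, 2 by 2 at 120 mm pitch in any order in a fixed wooden tray 264 mm square, rim 16 mm high. Origin: centre of its underside, 8 mm above the bench; z up, x and y along the tray's sides.
- seat_square_frame: Seat for the cone punch: square grey base 94 mm wide and 6 mm thick with a raised square aluminium lip, 66 mm inside and 74 mm outside, 6 mm high; the part stands inside. One of four seats, 2 by 2 at 120 mm pitch in any order in a fixed wooden tray 264 mm square, rim 16 mm high. Origin: centre of its underside, 8 mm above the bench; z up, x and y along the tray's sides.
Things that resemble listed ones, but are neither listed nor needed, are in the scene too. Leave any red look-alike of the stepped_plug alone.

How it is judged:
At the end, for the whole second after the job is handed in: Rings over their posts and plug in the dish (centres within 12 mm), cone in the square frame (15 mm); each down on its seat (height within 3 mm), upright within 0.1 rad, released and at rest; spacer and blank within 30 mm of their starts (horizontal distance between wide_ring and seat_thick_post below 0.012 m and z of wide_ring in the frame of seat_thick_post between 0.003 and 0.009 m and angle between each of wide_ring, narrow_ring, stepped_plug, cone_punch's own z axis and vertical below 0.1 rad and linear speed of each of wide_ring, narrow_ring, stepped_plug, cone_punch below 0.02 m/s and horizontal distance between narrow_ring and seat_thin_post below 0.012 m and z of narrow_ring in the frame of seat_thin_post between 0.003 and 0.009 m and horizontal distance between stepped_plug and seat_round_dish below 0.012 m and z of stepped_plug in the frame of seat_round_dish between 0.003 and 0.009 m and horizontal distance between cone_punch and seat_square_frame below 0.015 m and z of cone_punch in the frame of seat_square_frame between 0.003 and 0.009 m and distance of each of thin_spacer, plain_blank from where it was at the start of the episode below 0.03 m); the robot touches nothing.
It fails at once if the thin spacer is moved from its place (30 mm or more) or lifted (distance of thin_spacer from where it was at the start of the episode above 0.03 m or height (world z) of thin_spacer above 0.025 m).
It fails at once if the plain blank is moved from its place (30 mm or more) or lifted (distance of plain_blank from where it was at the start of the episode above 0.03 m or height (world z) of plain_blank above 0.025 m).
It also fails if it takes over 109 s, if anything falls off the work surface, if the arm or the gripper's body presses on something with over 40 N, if the wrist force passes 120 N, or if a joint passes its speed limit or range.

## Robot

A 7-joint arm with a two-finger parallel gripper is mounted at the origin on a cart in front of the work surface, level with it; the furniture and walls round the work are solid. World frame = base frame: x ahead of the robot, y to its left, z up, the work surface at z = 0. Lengths are in m, angles in rad, forces in N, time in s.
With the tool pointing down it reaches from about 0.35 to 0.9 m from the base axis. Payload 8.1 kg.
Tool frame: the origin (TCP) lies midway between the tips of the shut fingers; the grasp point (between the pads) lies 19 mm behind it (robot.hold_point_z is the distance from the TCP to the grasp point, in m); z points along the fingers, y is the line along which they close (so a half turn about z gives the same grasp; the last joint's range is limited). The gripper opens to 92 mm and grips with 3 to 60 N. Pads are 19 mm wide; open, the fingers measure 130 mm over their backs; the gripper's body (75 mm by 190 mm) begins 47 mm behind the grasp point.
Start: joints at [-1.224, 0.434, 0.025, 1.573, -0.012, 1.134, -0.075], TCP at [0.272, 0.563, 0.227] pointing down, gripper open.
Joint ranges: [-2.62, 2.62], [-0.44, 2.09], [-1.27, 1.32], [0.08, 2.57], [-1.32, 4.46], [0.12, 2], [-2.74, 2.74]. Speed limits (rad/s): [2.22, 2.22, 3.01, 3.01, 3.14, 3.14, 3.14].

## Interface

Orientations are given as a 3x3 rotation matrix whose columns are the frame's x, y, z axes.
In Python, from workcell import robot gives the robot as it stands. The module is installed in compiled form; this text tells all that it offers.
- The arm moves only by the shell command python3 -m pendant 'ROWS' [FORCE]. ROWS is JSON, one flat list of numbers, 5 for each row, row after row: the shift along the tool's x, y, z in mm, then the turn about the tool's z in degrees, then the opening, from 0 (shut) to 1 (fully open). In form: [x, y, z, turn, claw, x, y, z, turn, claw, ...]. A call has exactly 5 rows; each row is the pose to reach, as a shift and turn from the pose commanded when the call began, along the tool's axes at that moment; what a row does not reach only later rows make up. A row lasts 1/8 s, in which the tool goes at most 62.5 mm and 10.7 degrees, less where a joint would pass 70% of its speed; a pose out of reach is approached as far as the arm can. A call with a gripper value outside its range is refused whole. The fingers move at their own pace and stop on an object; FORCE is the grip in N (left out, the last holds). Time passes only in rows, so rows that repeat a pose let the fingers close, or fill a call up. It gives the time, the measured TCP pose, the force, the opening and the grip force at its end, in the units of the state.
- robot.get_state(): the state, without advancing time (a new reading comes with each control period).
- robot.camera(name): name is "side" or "top"; returns the picture (480x640x3 uint8, red, green, blue); there is no depth.
- robot.calibration(name): a dict with "fx", "fy", "cx", "cy" (pixels), "pose" (4x4, takes a point from camera to world coordinates). Camera axes: x right, y down, z forward; pixel columns grow to the right and rows downward; lengths in m; the calibration is good to about 2 mm. A picture is of the moment at which its call begins. calibration takes no time and is no camera call.
- robot.job_done(): hands the job in; it is judged then, once.
The state is a dict: "clock": time; "qpos": joint angles; "qvel": joint speeds; "joint_torque": joint torques, N m; "ee_pos": TCP position; "orientation": TCP orientation; "contact_force": force on the tool from outside, world axes, zero at the start; "torque": the same for the moment, N m; "finger_gap": opening from 0.0 (shut) to 1.0 (fully open); "grip_force": force on a finger pad.
Only numpy, scipy, OpenCV 4.12 (cv2) and the standard library are available. Lean on these libraries where they do the work, as an engineer would, in place of code of your own. Each camera call takes 0.05 s, during which the arm holds its last target. There are 200 camera calls.

## Working session

There is one attempt and no reset: what is moved stays moved. The work goes in short steps, Python scripts to look and compute and a shell command to move; the robot and the scene stay as the last step left them, time stands still between calls to the robot, and variables do not carry over. Pictures are saved under pics/ and viewed, at most 14 in all, crops included, and the job is handed in when it is done.

```bash
mkdir -p pics; python3 - <<'E'
from workcell import robot
import cv2
for n in("top","side"):
    cv2.imwrite(f"pics/{n}0.png",robot.camera(n)[:,:,::-1])
    c=robot.calibration(n);print(n,c["fx"],c["fy"],c["cx"],c["cy"]);print(c["pose"])
s=robot.get_state();print(s["clock"],s["ee_pos"],s["orientation"],robot.hold_point_z,s["finger_gap"])
E
```

```text
top 526.4172328116109 526.4172328116109 316.2826035579519 240.12122805904633
[[ 1.91406552e-02 -9.93286841e-01  1.14082810e-01  3.42782640e-01]
 [-9.99815661e-01 -1.91879414e-02  6.83688929e-04  5.56278748e-02]
 [ 1.50991506e-03 -1.14074867e-01 -9.93471009e-01  1.46285541e+00]
 [ 0.00000000e+00  0.00000000e+00  0.00000000e+00  1.00000000e+00]]
side 600.9661565842778 600.9661565842778 330.11962934842944 247.8908900096107
[[ 0.70554405 -0.42807091  0.56476799 -0.22867633]
 [-0.70836064 -0.40260627  0.57977012 -0.74506341]
 [-0.02080359 -0.80911277 -0.58728505  0.83020685]
 [ 0.          0.          0.          1.        ]]
0.1 [0.27157781 0.56238937 0.22602627] [[-9.00510495e-01  4.34833991e-01 -4.98757977e-04]
 [ 4.34834258e-01  9.00509517e-01 -1.33326863e-03]
 [-1.30614216e-04 -1.41749945e-03 -9.99998987e-01]] 0.0188 0.9964923473338669
```

View pics/top0.png

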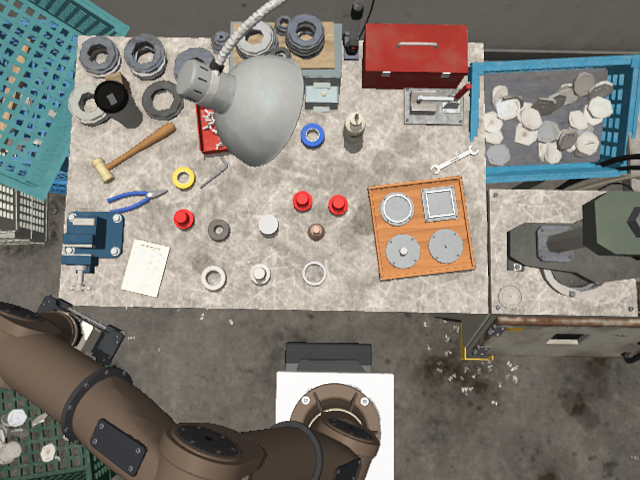

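View pics/side0.png

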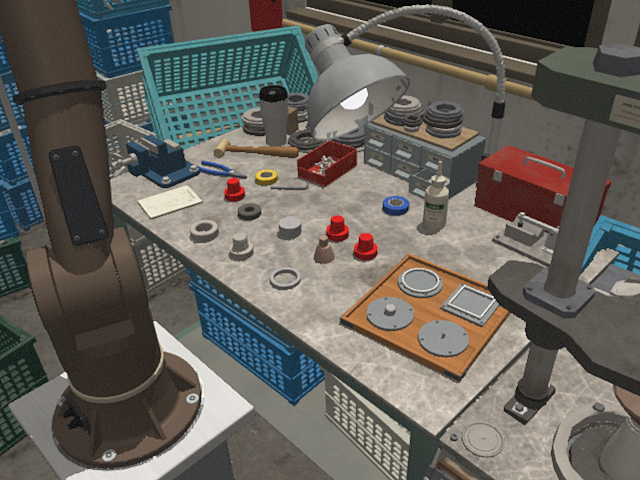

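Top view: wide ring (214,278), narrow ring (219,230), plug (260,273), cone (316,231), spacer (314,273), blank (269,225). Tray seats: dish (397,208), frame (440,204), thick post (403,251), thin pin (445,246). Zooming to check the outlines.

```bash
python3 - <<'E'
import cv2,numpy as np
im=cv2.imread("pics/top0.png")[170:310,180:340]
im2=cv2.imread("pics/top0.png")[170:290,360:480]
cv2.imwrite("pics/cropA.png",cv2.resize(im,None,fx=4,fy=4,interpolation=cv2.INTER_CUBIC))
cv2.imwrite("pics/cropB.png",cv2.resize(im2,None,fx=4,fy=4,interpolation=cv2.INTER_CUBIC))
E
```

```text
(no output)
```

View pics/cropA.png

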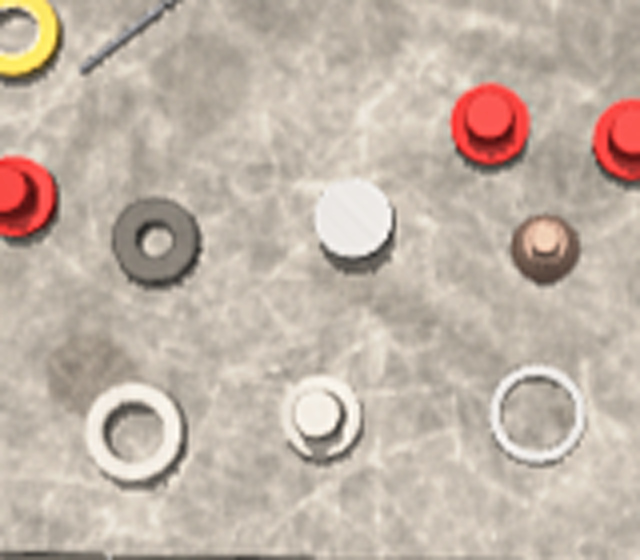

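View pics/cropB.png

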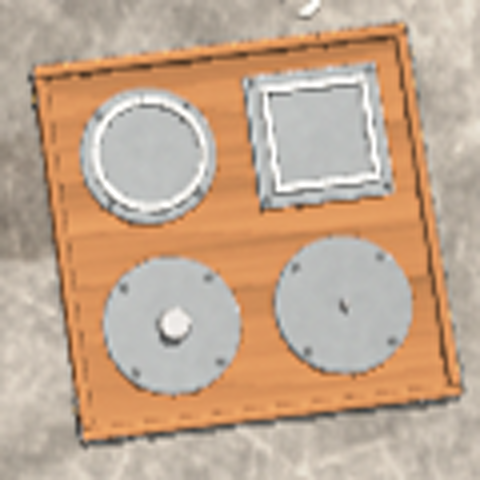

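Top crop, zoom 4: wide ring face centre (135,431), narrow (157,241), spigot top (319,414), stem top (544,241), red plugs close to the cone. Tray crop: dish (149,157), frame (319,137), thick post base (172,325), thin post base (343,304).

```bash
cat > h.py <<'E'
import numpy as np,cv2
from workcell import robot
def ray(n,u,v,z):
    c=robot.calibration(n);P=c["pose"]
    d=P[:3,:3]@[(u-c["cx"])/c["fx"],(v-c["cy"])/c["fy"],1];o=P[:3,3]
    return (o+d*(z-o[2])/d[2])[:2]
def proj(n,p):
    c=robot.calibration(n);P=c["pose"];q=P[:3,:3].T@(np.array(p)-P[:3,3])
    return np.array([c["fx"]*q[0]/q[2]+c["cx"],c["fy"]*q[1]/q[2]+c["cy"]])
E
python3 - <<'E'
from h import *
np.set_printoptions(precision=4,suppress=True)
Z=lambda X,o:(X+.5)/4-.5+o
side=cv2.imread("pics/side0.png")
A=dict(wide=(135,431,.022),narrow=(157,241,.016),plug=(319,414,.048),cone=(544,242,.056),conefoot=(545,249,.018),spacer=(537,414,.01),blank=(354,218,.03))
B=dict(dish=(149,157,.014),frame=(319,137,.014),thick=(172,325,.014),thin=(343,304,.014))
W={}
for D,ou in((A,180),(B,360)):
    for k,(X,Y,z) in D.items():
        W[k]=ray("top",Z(X,ou),Z(Y,170),z);q=proj("side",[*W[k],z]);print(k,W[k],q)
        cv2.drawMarker(side,tuple(int(round(t)) for t in q),(0,0,255),0,5)
cv2.imwrite("pics/sidechk.png",cv2.resize(side[170:390,170:530],None,fx=2.2,fy=2.2,interpolation=cv2.INTER_CUBIC))
for a,b in(("dish","frame"),("thick","thin"),("dish","thick"),("frame","thin")):
    d=W[a]-W[b];print(a,b,np.hypot(*d),np.degrees(np.arctan2(d[1],d[0])))
c=np.mean([W[k] for k in B],0);print("tray",c)
E
```

```text
wide [0.4004 0.3358] [204.2897 227.0567]
narrow [0.5323 0.3271] [249.3153 209.1361]
plug [0.4131 0.2077] [240.1103 236.7744]
cone [0.5314 0.0589] [322.5087 237.8168]
conefoot [0.5316 0.0582] [323.2629 251.5263]
spacer [0.4179 0.0615] [285.2643 276.2987]
blank [0.549  0.1898] [289.9952 222.281 ]
dish [ 0.6012 -0.1665] [420.3458 281.7031]
frame [ 0.6177 -0.2852] [471.7226 303.3529]
thick [ 0.4838 -0.1826] [390.4596 312.0461]
thin [ 0.5007 -0.3009] [443.6444 336.4893]
dish frame 0.11984004501035328 97.89555910857644
thick thin 0.11953487237681584 98.11749844073874
dish thick 0.118485583256717 7.806806778061445
frame thin 0.11802343085862982 7.657873815898108
tray [ 0.5509 -0.2338]
```

View pics/sidechk.png

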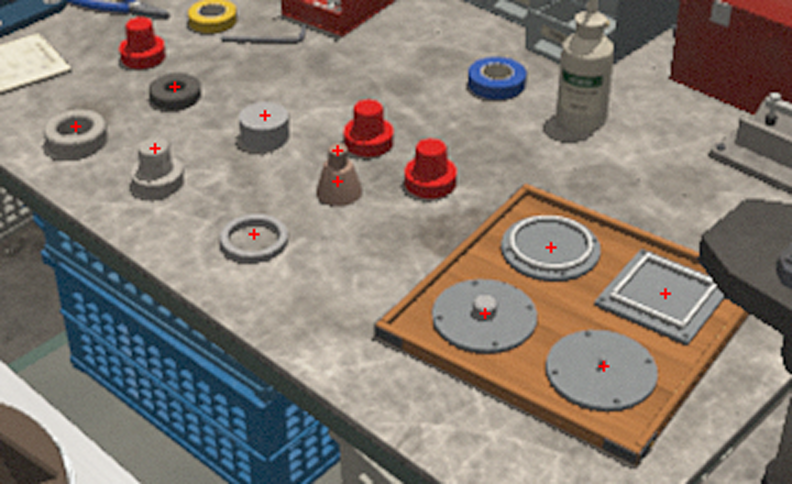

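The measurements agree in both views: the crosses sit on every part and seat, and the pitch is 118–120 mm. Now I'll move above the wide ring, turning the tool so that tool y = world x and tool x = world y.

```bash
python3 -m pendant '[-43,-30,10,10.5,1, -86,-60,20,21,1, -128,-89,35,31.5,1, -171,-119,50,42,1, -214,-149,60,52.5,1]' 40
python3 -m pendant '[0,0,0,10.5,1, 0,0,0,11.8,1, 0,0,0,11.8,1, 0,0,0,11.8,1, 0,0,0,11.8,1]'
python3 - <<'E'
from h import *
s=robot.get_state();print(s["clock"],s["ee_pos"],s["orientation"],s["qpos"])
for uv in((262,163),(235,150),(300,130)):
    for z in(.2,.25,.3,.35,.4): p=ray("top",*uv,z);print(uv,z,p,proj("side",[*p,z]))
E
```

```text
clock: 0.72
ee_pos: [0.4, 0.3338, 0.166]
orientation: [[-0.197, 0.98, -0.001], [0.98, 0.197, -0.001], [-0.0, -0.001, -1.0]]
contact_force: [0.6, 0.4, -0.2]
finger_gap: 0.998
grip_force: 0.0
clock: 1.35
ee_pos: [0.3995, 0.336, 0.1668]
orientation: [[-0.001, 1.0, 0.0], [1.0, 0.001, 0.0], [0.0, 0.0, -1.0]]
contact_force: [-0.2, 0.5, 0.3]
finger_gap: 1.0
grip_force: 0.0
1.35 [0.39946335 0.33600096 0.16677733] [[-7.34706522e-04  9.99999730e-01  7.53472722e-06]
 [ 9.99999711e-01  7.34705021e-04  1.97364776e-04]
 [ 1.97359187e-04  7.67973023e-06 -9.99999980e-01]] [-1.05017858  0.33448538  0.32142452  1.91981546 -0.13219217  0.90737543
 -0.66303521]
(262, 163) 0.2 [0.67581743 0.19342021] [324.4205023  140.30301634]
(262, 163) 0.25 [0.66263165 0.18796462] [321.44494127 123.04679719]
(262, 163) 0.3 [0.64944586 0.18250903] [318.29252229 104.76492289]
(262, 163) 0.35 [0.63626008 0.17705345] [314.9469946   85.36315014]
(262, 163) 0.4 [0.62307429 0.17159786] [311.39005357  64.73532461]
(235, 150) 0.2 [0.70727973 0.26089882] [314.2573108  127.95448947]
(235, 150) 0.25 [0.69284827 0.25277157] [311.51078088 111.49423321]
(235, 150) 0.3 [0.6784168  0.24464431] [308.59827154  94.03924403]
(235, 150) 0.35 [0.66398534 0.23651706] [305.50426819  75.49654125]
(235, 150) 0.4 [0.64955387 0.2283898 ] [302.21126046  55.76118328]
(300, 130) 0.2 [0.76120566 0.10202231] [377.28776119 140.04577546]
(300, 130) 0.25 [0.74463911 0.10018543] [373.6724681  122.73541392]
(300, 130) 0.3 [0.72807257 0.09834854] [369.84260766 104.39768381]
(300, 130) 0.35 [0.71150602 0.09651165] [365.77849384  84.93832666]
(300, 130) 0.4 [0.69493948 0.09467477] [361.45795648  64.25118959]
```

```bash
python3 -m pendant '[0,1,50,0,1, 0,1,100,0,1, 0,1,135,0,1, 0,1,155,0,1, 0,1,162,0,1]' 45
python3 -m pendant '[0,0,0,0,1, 0,0,0,0,0.6, 0,0,0,0,0.6, 0,0,0,0,0.6, 0,0,0,0,0.6]'
```

```text
clock: 1.98
ee_pos: [0.4001, 0.3353, 0.0036]
orientation: [[0.001, 1.0, -0.001], [1.0, -0.001, -0.001], [-0.001, -0.001, -1.0]]
contact_force: [-0.3, -1.0, 0.7]
finger_gap: 0.997
grip_force: 0.0
clock: 2.6
ee_pos: [0.401, 0.3359, 0.0053]
orientation: [[0.001, 1.0, 0.001], [1.0, -0.001, 0.001], [0.001, 0.001, -1.0]]
contact_force: [0.2, -0.8, 5.6]
finger_gap: 0.722
grip_force: 45.0
```

```bash
python3 -m pendant '[0,0,-15,0,0.6, 0,0,-55,0,0.6, 0,0,-105,0,0.6, -40,6,-110,0,0.6, -90,14,-110,0,0.6]'
python3 -m pendant '[-50,8,0,0,0.6, -105,17,0,0,0.6, -160,25,0,0,0.6, -215,34,0,0,0.6, -270,43,0,0,0.6]'
python3 -m pendant '[-50,8,0,0,0.6, -100,16,0,0,0.6, -140,23,0,0,0.6, -159,26,0,0,0.6, -159,26,0,0,0.6]'
```

```text
clock: 3.22
ee_pos: [0.4147, 0.2457, 0.1162]
orientation: [[-0.001, 1.0, 0.002], [1.0, 0.001, 0.002], [0.002, 0.002, -1.0]]
contact_force: [0.6, -1.1, -4.7]
finger_gap: 0.721
grip_force: 44.9
clock: 3.85
ee_pos: [0.4569, -0.0261, 0.1154]
orientation: [[0.001, 1.0, 0.0], [1.0, -0.001, 0.0], [0.0, 0.0, -1.0]]
contact_force: [0.7, 0.6, -4.4]
finger_gap: 0.723
grip_force: 44.9
clock: 4.47
ee_pos: [0.4824, -0.1852, 0.1151]
orientation: [[0.005, 1.0, -0.0], [1.0, -0.005, -0.001], [-0.001, -0.0, -1.0]]
contact_force: [-0.1, 0.7, -4.4]
finger_gap: 0.716
grip_force: 44.9
```

```bash
python3 - <<'E'
from h import *
im=robot.camera("side");cv2.imwrite("pics/s1.png",cv2.resize(im[170:390,250:530,::-1],None,fx=2,fy=2))
s=robot.get_state();print(s["ee_pos"],s["contact_force"])
E
```

```text
[ 0.48241953 -0.18366929  0.11492099] [ 0.07270763  1.45365585 -3.93251918]
```

View pics/s1.png

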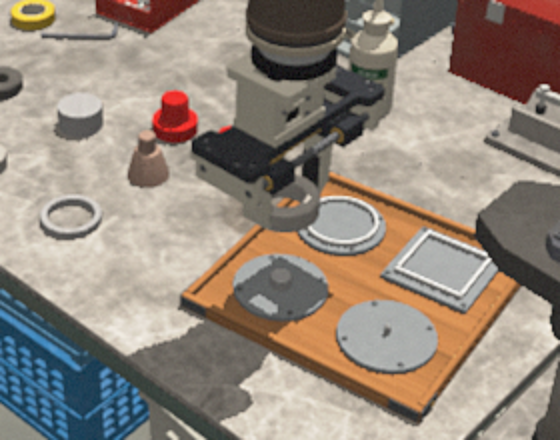

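The ring is held level above the thick post seat at about (280,285) in the crop. Lowering, releasing and retreating.

```bash
python3 -m pendant '[0,1,40,0,0.6, 0,1,70,0,0.6, 0,1,85,0,0.6, 0,1,93,0,0.6, 0,1,97,0,0.6]'
python3 -m pendant '[0,0,0,0,0.6, 0,0,0,0,1, 0,0,0,0,1, 0,0,0,0,1, 0,0,0,0,1]'
python3 -m pendant '[0,0,-20,0,1, 0,0,-60,0,1, 0,0,-110,0,1, 50,10,-125,0,1, 110,10,-130,0,1]'
```

```text
clock: 5.15
ee_pos: [0.4843, -0.1831, 0.0189]
orientation: [[0.001, 1.0, 0.0], [1.0, -0.001, 0.001], [0.001, 0.0, -1.0]]
contact_force: [-13.9, 7.0, 56.5]
finger_gap: 0.72
grip_force: 45.6
clock: 5.78
ee_pos: [0.4842, -0.1836, 0.0179]
orientation: [[0.001, 1.0, 0.0], [1.0, -0.001, -0.0], [-0.0, 0.0, -1.0]]
contact_force: [0.4, 0.4, 0.1]
finger_gap: 1.001
grip_force: 0.0
clock: 6.4
ee_pos: [0.4957, -0.0733, 0.1493]
orientation: [[0.004, 1.0, 0.004], [1.0, -0.004, -0.0], [-0.0, 0.004, -1.0]]
contact_force: [0.5, 1.0, -0.2]
finger_gap: 1.002
grip_force: 0.0
```

```bash
python3 -m pendant '[55,-20,10,0,1, 110,-40,20,0,1, 165,-40,25,0,1, 220,-40,25,0,1, 275,-40,25,0,1]'
python3 -m pendant '[55,5,0,0,1, 100,25,0,0,1, 125,50,20,0,1, 125,78,30,0,1, 125,78,30,0,1]'
python3 - <<'E'
from h import *
s=robot.get_state();print((np.array([.5323,.3271,.004])-s["ee_pos"])*1000)
E
```

```text
clock: 7.02
ee_pos: [0.4543, 0.2033, 0.1228]
orientation: [[0.001, 1.0, 0.0], [1.0, -0.001, 0.0], [0.0, 0.0, -1.0]]
contact_force: [0.9, -0.6, 0.2]
finger_gap: 1.0
grip_force: 0.0
clock: 7.65
ee_pos: [0.5341, 0.3255, 0.0915]
orientation: [[0.003, 1.0, 0.0], [1.0, -0.003, -0.002], [-0.002, 0.0, -1.0]]
contact_force: [-0.3, -0.2, -0.3]
finger_gap: 1.0
grip_force: 0.0
[ -1.75493044   1.61090064 -87.49435386]
```

```bash
python3 -m pendant '[1,-1,40,0,1, 1,-1,65,0,1, 1,-1,80,0,1, 1,-1,86,0,1, 1,-1,88,0,1]'
python3 -m pendant '[0,0,0,0,1, 0,0,0,0,0.5, 0,0,0,0,0.5, 0,0,0,0,0.5, 0,0,0,0,0.5]'
python3 -m pendant '[0,0,-15,0,0.5, 0,0,-55,0,0.5, 0,-20,-105,0,0.5, 0,-50,-110,0,0.5, -30,-90,-110,0,0.5]'
```

```text
clock: 8.28
ee_pos: [0.5319, 0.3276, 0.0052]
orientation: [[0.001, 1.0, 0.001], [1.0, -0.001, 0.0], [0.0, 0.001, -1.0]]
contact_force: [0.5, 0.7, -0.3]
finger_gap: 1.0
grip_force: 0.0
clock: 8.9
ee_pos: [0.5321, 0.3275, 0.0049]
orientation: [[0.002, 1.0, 0.001], [1.0, -0.002, 0.0], [0.0, 0.001, -1.0]]
contact_force: [1.1, 0.0, 0.1]
finger_gap: 0.638
grip_force: 45.0
clock: 9.52
ee_pos: [0.4414, 0.2998, 0.1164]
orientation: [[-0.001, 1.0, 0.002], [1.0, 0.001, 0.003], [0.003, 0.002, -1.0]]
contact_force: [-0.2, -0.3, -3.4]
finger_gap: 0.635
grip_force: 45.0
```

```bash
python3 -m pendant '[-50,0,0,0,0.5, -105,0,0,0,0.5, -160,0,0,0,0.5, -215,0,0,0,0.5, -270,10,0,0,0.5]'
python3 -m pendant '[-55,10,0,0,0.5, -110,20,0,0,0.5, -165,30,0,0,0.5, -220,40,0,0,0.5, -270,48,0,0,0.5]'
python3 -m pendant '[-40,0,0,0,0.5, -61,0,0,0,0.5, -61,0,0,0,0.5, -61,0,0,0,0.5, -61,0,0,0,0.5]'
python3 - <<'E'
from h import *
q=[]
for i in range(4):
    im=robot.camera("side");q.append(robot.get_state()["ee_pos"])
print((np.array([.5005,-.301,.0195])-np.mean(q,0))*1000)
cv2.imwrite("pics/s2.png",cv2.resize(im[170:390,250:530,::-1],None,fx=2,fy=2))
E
```

```text
clock: 10.15
ee_pos: [0.4505, 0.0261, 0.1155]
orientation: [[0.001, 1.0, 0.0], [1.0, -0.001, 0.001], [0.001, 0.0, -1.0]]
contact_force: [1.7, 0.1, -1.8]
finger_gap: 0.64
grip_force: 45.0
clock: 10.78
ee_pos: [0.499, -0.2445, 0.1156]
orientation: [[0.002, 1.0, 0.001], [1.0, -0.002, 0.0], [0.0, 0.001, -1.0]]
contact_force: [1.3, -0.0, -2.4]
finger_gap: 0.633
grip_force: 45.0
clock: 11.4
ee_pos: [0.4992, -0.3016, 0.1147]
orientation: [[-0.001, 1.0, -0.0], [1.0, 0.001, 0.001], [0.001, -0.0, -1.0]]
contact_force: [0.5, -0.3, -3.2]
finger_gap: 0.639
grip_force: 45.0
[  1.35299911   1.35216186 -95.26159571]
```

View pics/s2.png

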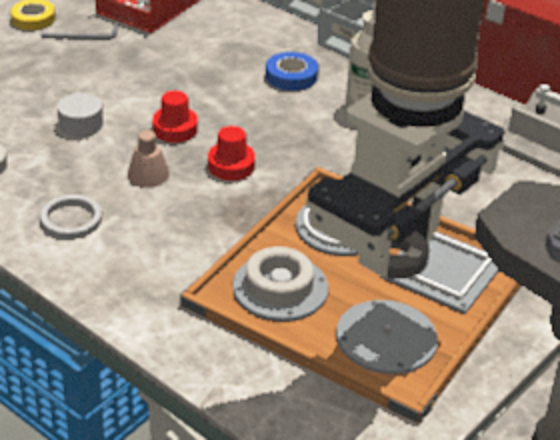

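The wide ring sits centred on its post at (280,277), and the narrow ring hangs above the pin at (387,335). Lowering it.

```bash
python3 -m pendant '[1,1,40,0,0.5, 1,1,70,0,0.5, 1,1,85,0,0.5, 1,1,92,0,0.5, 1,1,94.5,0,0.5]'
python3 -m pendant '[0,0,0,0,0.5, 0,0,0,0,0.95, 0,0,0,0,0.95, 0,0,0,0,0.95, 0,0,0,0,0.95]'
python3 -m pendant '[0,0,-20,0,0.8, 0,0,-60,0,0.8, 0,0,-110,0,0.8, 50,-10,-125,0,0.7, 110,-20,-130,0,0.7]'
python3 -m pendant '[60,-10,0,0,0.7, 120,-20,0,0,0.7, 180,-30,0,0,0.7, 240,-40,0,0,0.7, 300,-50,0,0,0.7]'
```

```text
clock: 12.22
ee_pos: [0.5002, -0.3028, 0.0206]
orientation: [[0.001, 1.0, 0.001], [1.0, -0.001, -0.0], [-0.0, 0.001, -1.0]]
contact_force: [-0.6, 0.1, -2.4]
finger_gap: 0.634
grip_force: 45.0
clock: 12.85
ee_pos: [0.4999, -0.3026, 0.0204]
orientation: [[0.001, 1.0, 0.0], [1.0, -0.001, -0.0], [-0.0, 0.0, -1.0]]
contact_force: [0.3, 0.5, 0.8]
finger_gap: 0.946
grip_force: 0.0
clock: 13.48
ee_pos: [0.4804, -0.1925, 0.1516]
orientation: [[0.004, 1.0, 0.003], [1.0, -0.004, -0.001], [-0.001, 0.003, -1.0]]
contact_force: [-0.1, 1.4, -0.2]
finger_gap: 0.705
grip_force: 0.0
clock: 14.1
ee_pos: [0.43, 0.1095, 0.1506]
orientation: [[0.001, 1.0, 0.001], [1.0, -0.001, 0.0], [0.0, 0.001, -1.0]]
contact_force: [1.3, 0.5, -0.3]
finger_gap: 0.699
grip_force: 0.0
```

```bash
python3 -m pendant '[50,-9,0,0,0.7, 98,-17,0,0,0.7, 98,-17,40,0,0.7, 98,-17,60,0,0.7, 98,-17,60,0,0.7]'
python3 - <<'E'
from h import *
q=[]
for i in range(4):
    im=robot.camera("side");q.append(robot.get_state()["ee_pos"])
print((np.array([.4131,.2077,.0245])-np.mean(q,0))*1000)
E
```

```text
clock: 14.72
ee_pos: [0.4126, 0.205, 0.0892]
orientation: [[0.001, 1.0, -0.002], [1.0, -0.001, -0.002], [-0.002, -0.002, -1.0]]
contact_force: [0.2, 0.2, -0.6]
finger_gap: 0.706
grip_force: 0.0
[ -0.79025168   2.1258717  -66.32991423]
```

```bash
python3 -m pendant '[2,-1,30,0,0.7, 2,-1,50,0,0.7, 2,-1,61,0,0.7, 2,-1,66,0,0.7, 2,-1,66,0,0.7]'
python3 -m pendant '[0,0,0,0,0.2, 0,0,0,0,0.2, 0,0,0,0,0.2, 0,0,0,0,0.2, 0,0,0,0,0.2]'
python3 -m pendant '[0,0,-15,0,0.2, 0,0,-55,0,0.2, 0,0,-95,0,0.2, 0,0,-105,0,0.2, -40,0,-105,0,0.2]'
```

```text
clock: 15.55
ee_pos: [0.4128, 0.2077, 0.0246]
orientation: [[0.001, 1.0, 0.0], [1.0, -0.001, 0.0], [0.0, 0.0, -1.0]]
contact_force: [-0.3, 0.5, 0.3]
finger_gap: 0.701
grip_force: 0.0
clock: 16.18
ee_pos: [0.413, 0.2078, 0.0244]
orientation: [[0.001, 1.0, 0.001], [1.0, -0.001, 0.0], [0.0, 0.001, -1.0]]
contact_force: [1.8, -0.1, 1.5]
finger_gap: 0.351
grip_force: 44.9
clock: 16.8
ee_pos: [0.4127, 0.17, 0.1299]
orientation: [[-0.004, 1.0, 0.002], [1.0, 0.004, 0.002], [0.002, 0.002, -1.0]]
contact_force: [-0.3, -1.7, -4.5]
finger_gap: 0.353
grip_force: 44.7
```

```bash
python3 -m pendant '[-50,15,0,0,0.2, -100,35,0,0,0.2, -150,60,0,0,0.2, -200,85,0,0,0.2, -245,115,0,0,0.2]'
python3 -m pendant '[-40,30,0,0,0.2, -80,60,0,0,0.2, -93,74,0,0,0.2, -93,74,0,0,0.2, -93,74,0,0,0.2]'
python3 - <<'E'
from h import *
q=[]
for i in range(4):
    im=robot.camera("side");q.append(robot.get_state()["ee_pos"])
print((np.array([.6015,-.1665,.039])-np.mean(q,0))*1000)
cv2.imwrite("pics/s3.png",cv2.resize(im[170:390,250:530,::-1],None,fx=2,fy=2))
E
```

```text
clock: 17.42
ee_pos: [0.5264, -0.0792, 0.1283]
orientation: [[0.002, 1.0, -0.002], [1.0, -0.002, 0.0], [0.0, -0.002, -1.0]]
contact_force: [0.4, 1.3, -3.4]
finger_gap: 0.352
grip_force: 44.7
clock: 18.05
ee_pos: [0.5997, -0.1694, 0.1282]
orientation: [[0.001, 1.0, -0.002], [1.0, -0.001, 0.001], [0.001, -0.002, -1.0]]
contact_force: [0.5, 0.8, -4.0]
finger_gap: 0.355
grip_force: 44.7
[  1.24119094   2.84231906 -89.89739645]
```

View pics/s3.png

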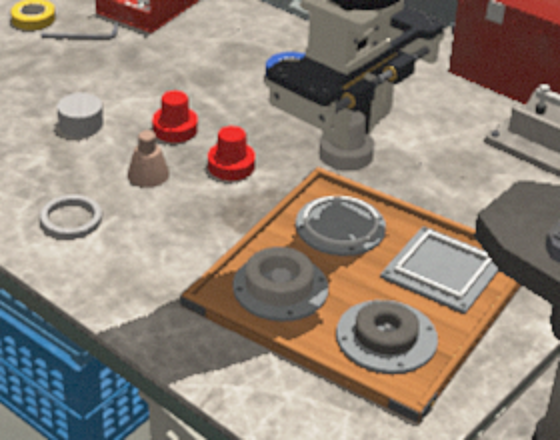

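Both rings look seated, and the plug hangs upright above the dish (340,222). Placing it.

```bash
python3 -m pendant '[2,1,40,0,0.2, 2,1,65,0,0.2, 2,1,80,0,0.2, 2,1,87,0,0.2, 2,1,89.5,0,0.2]'
python3 -m pendant '[0,0,0,0,0.2, 0,0,0,0,0.6, 0,0,0,0,0.6, 0,0,0,0,0.6, 0,0,0,0,0.6]'
python3 -m pendant '[0,0,-20,0,0.6, 0,0,-60,0,0.6, 0,-20,-100,0,0.5, 50,-50,-100,0,0.5, 105,-70,-100,0,0.5]'
python3 -m pendant '[55,0,0,0,0.5, 90,0,0,0,0.5, 120,0,0,0,0.5, 120,0,0,0,0.5, 120,0,0,0,0.5]'
python3 - <<'E'
from h import *
q=[]
for i in range(4):
    im=robot.camera("side");q.append(robot.get_state()["ee_pos"])
print((np.array([.5314,.0587,.044])-np.mean(q,0))*1000)
E
```

```text
clock: 18.88
ee_pos: [0.6024, -0.1688, 0.0401]
orientation: [[0.001, 1.0, 0.001], [1.0, -0.001, -0.0], [-0.0, 0.001, -1.0]]
contact_force: [0.5, 0.1, -4.0]
finger_gap: 0.352
grip_force: 44.7
clock: 19.5
ee_pos: [0.6022, -0.1687, 0.04]
orientation: [[0.001, 1.0, 0.0], [1.0, -0.001, -0.0], [-0.0, 0.0, -1.0]]
contact_force: [0.4, -0.6, 0.4]
finger_gap: 0.598
grip_force: 0.0
clock: 20.12
ee_pos: [0.5313, -0.0634, 0.1404]
orientation: [[0.004, 1.0, 0.001], [1.0, -0.004, 0.0], [0.0, 0.001, -1.0]]
contact_force: [1.2, 0.8, 0.1]
finger_gap: 0.503
grip_force: 0.0
clock: 20.75
ee_pos: [0.5323, 0.0557, 0.1398]
orientation: [[0.002, 1.0, 0.0], [1.0, -0.002, -0.0], [-0.0, 0.0, -1.0]]
contact_force: [-0.4, -1.1, -1.4]
finger_gap: 0.499
grip_force: 0.0
[ -0.96219256   3.52361501 -95.81415161]
```

```bash
python3 -m pendant '[3,-1,40,0,0.5, 3,-1,70,0,0.5, 3,-1,88,0,0.5, 3,-1,94,0,0.5, 3,-1,96,0,0.5]'
python3 -m pendant '[0,0,0,0,0.5, 0,0,0,0,0.05, 0,0,0,0,0.05, 0,0,0,0,0.05, 0,0,0,0,0.05]'
python3 -m pendant '[0,0,-10,0,0.05, 0,0,-40,0,0.05, 0,0,-75,0,0.05, 0,0,-100,0,0.05, 0,0,-100,0,0.05]'
python3 - <<'E'
from h import *
im=robot.camera("side");cv2.imwrite("pics/s4.png",cv2.resize(im[130:350,250:530,::-1],None,fx=2,fy=2))
E
```

```text
clock: 21.58
ee_pos: [0.5315, 0.059, 0.0439]
orientation: [[0.002, 1.0, 0.0], [1.0, -0.002, -0.0], [-0.0, 0.0, -1.0]]
contact_force: [0.6, -0.0, 0.3]
finger_gap: 0.502
grip_force: 0.0
clock: 22.2
ee_pos: [0.5321, 0.0595, 0.0441]
orientation: [[0.001, 1.0, 0.002], [1.0, -0.001, 0.0], [0.0, 0.002, -1.0]]
contact_force: [2.0, 0.2, 0.9]
finger_gap: 0.198
grip_force: 45.0
clock: 22.82
ee_pos: [0.532, 0.0596, 0.1454]
orientation: [[0.001, 1.0, 0.003], [1.0, -0.001, 0.001], [0.001, 0.003, -1.0]]
contact_force: [1.4, 1.1, -3.0]
finger_gap: 0.195
grip_force: 44.9
```

View pics/s4.png

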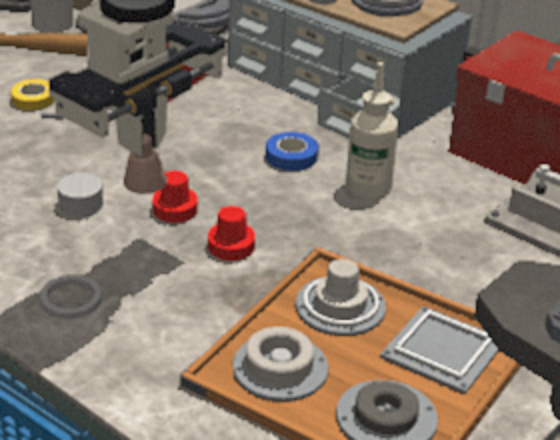

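The cone is lifted upright and the plug stands in the dish at (340,300). Carrying the cone to the frame.

```bash
python3 -m pendant '[-25,0,0,0,0.05, -70,0,0,0,0.05, -120,5,0,0,0.05, -170,15,0,0,0.05, -220,30,0,0,0.05]'
python3 -m pendant '[-45,15,0,0,0.05, -85,32,0,0,0.05, -110,47,0,0,0.05, -122,55,0,0,0.05, -124,56,0,0,0.05]'
python3 - <<'E'
from h import *
q=[]
for i in range(4):
    im=robot.camera("side");q.append(robot.get_state()["ee_pos"])
print((np.array([.6175,-.2855,.0585])-np.mean(q,0))*1000)
cv2.imwrite("pics/s5.png",cv2.resize(im[130:350,250:530,::-1],None,fx=2,fy=2))
E
```

```text
clock: 23.5
ee_pos: [0.5598, -0.1617, 0.1421]
orientation: [[0.001, 1.0, -0.003], [1.0, -0.001, 0.001], [0.001, -0.003, -1.0]]
contact_force: [1.8, 0.3, -2.7]
finger_gap: 0.202
grip_force: 44.9
clock: 24.12
ee_pos: [0.6164, -0.2845, 0.1424]
orientation: [[0.002, 1.0, -0.002], [1.0, -0.002, 0.001], [0.001, -0.002, -1.0]]
contact_force: [-0.3, 0.1, -2.7]
finger_gap: 0.196
grip_force: 44.9
[  0.99672303  -2.12812311 -84.60382716]
```

View pics/s5.png

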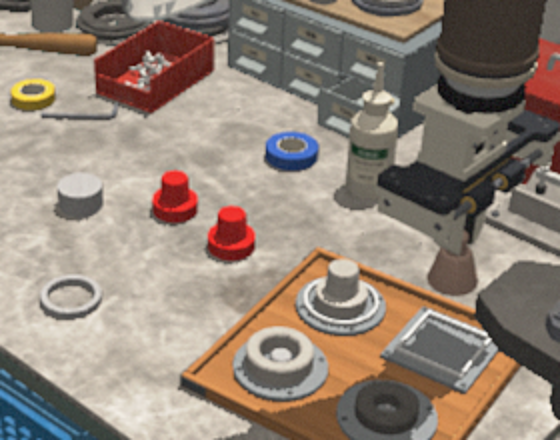

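The cone hangs upright above the frame, which is at (440,345). Placing it.

```bash
python3 -m pendant '[-1,1,35,0,0.05, -1,1,60,0,0.05, -1,1,76,0,0.05, -1,1,82,0,0.05, -1,1,84,0,0.05]'
python3 -m pendant '[0,0,0,0,0.05, 0,0,0,0,0.4, 0,0,0,0,0.4, 0,0,0,0,0.4, 0,0,0,0,0.4]'
python3 -m pendant '[0,0,-20,0,0.5, 0,0,-60,0,0.5, 0,-20,-100,0,0.5, 50,-60,-110,0,0.5, 105,-100,-120,0,0.5]'
python3 -m pendant '[60,-20,0,0,0.5, 120,-40,0,0,0.5, 180,-50,0,0,0.5, 240,-50,0,0,0.5, 300,-50,0,0,0.5]'
python3 - <<'E'
from h import *
for n,c in(("top",(slice(170,310),slice(180,480))),("side",(slice(170,390),slice(170,530)))):
    im=robot.camera(n);cv2.imwrite(f"pics/{n}9.png",im[:,:,::-1]);cv2.imwrite(f"pics/{n}9c.png",cv2.resize(im[c][:,:,::-1],None,fx=2.2,fy=2.2,interpolation=cv2.INTER_CUBIC))
im=cv2.imread("pics/top9.png")[170:290,360:480];cv2.imwrite("pics/cropC.png",cv2.resize(im,None,fx=4,fy=4,interpolation=cv2.INTER_CUBIC))
E
```

```text
clock: 24.95
ee_pos: [0.6182, -0.2857, 0.0602]
orientation: [[0.001, 1.0, 0.001], [1.0, -0.001, -0.0], [-0.0, 0.001, -1.0]]
contact_force: [0.4, -1.2, -3.1]
finger_gap: 0.199
grip_force: 44.9
clock: 25.58
ee_pos: [0.618, -0.2858, 0.0599]
orientation: [[0.001, 1.0, 0.0], [1.0, -0.001, -0.0], [-0.0, 0.0, -1.0]]
contact_force: [0.3, -0.6, -0.9]
finger_gap: 0.401
grip_force: 0.0
clock: 26.2
ee_pos: [0.5223, -0.1871, 0.1804]
orientation: [[0.003, 1.0, 0.003], [1.0, -0.003, -0.0], [-0.0, 0.003, -1.0]]
contact_force: [1.1, 1.9, 1.3]
finger_gap: 0.501
grip_force: 0.0
clock: 26.82
ee_pos: [0.4736, 0.1145, 0.1802]
orientation: [[0.002, 1.0, 0.002], [1.0, -0.002, 0.001], [0.001, 0.002, -1.0]]
contact_force: [1.4, -0.6, 0.4]
finger_gap: 0.499
grip_force: 0.0
```

View pics/cropC.png

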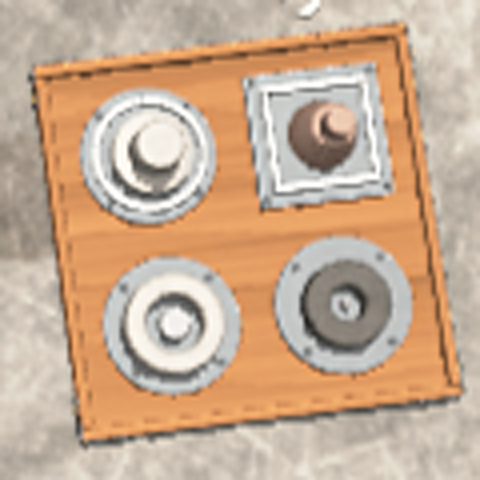

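View pics/side9c.png

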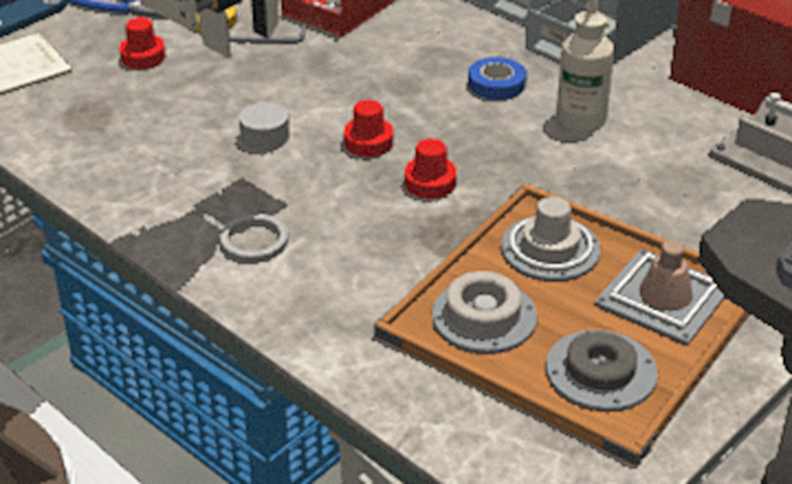

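All four parts stand on their seats: tops at dish (158,145), frame (336,125), wide ring (174,320) and narrow ring (346,304) in the top crop. Spacer and blank are unmoved. I'll run a numeric check, then hand in.

```bash
python3 - <<'E'
from h import *
Z=lambda X,o:(X+.5)/4-.5+o
T=dict(wide=(174,320,.036,.483,-.183),narrow=(346,304,.030,.5,-.301),plug=(158,145,.062,.6015,-.1665),cone=(336,125,.07,.6175,-.2855))
e=[np.hypot(*(ray("top",Z(X,360),Z(Y,170),z)-[a,b]))*1000 for X,Y,z,a,b in T.values()];print(e)
if max(e)<8: print(robot.job_done())
E
```

```text
[np.float64(3.41596172565058), np.float64(2.1740560804907982), np.float64(1.3821565185549913), np.float64(2.8272284224414226)]
the job is handed in; nothing more can be done
None
```

The job is handed in: all four parts sit on their seats, each measured within about 3.5 mm of centre, with the spacer and blank left where they were; the robot clock was about 27 s and the hand-in gave no verdict.

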